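# Raise the potter's height gauge and hold it up

## Robot

A 7-joint arm with a two-finger parallel gripper is mounted at the origin on a cart in front of the work surface, level with it; the furniture and walls round the work are solid. World frame = base frame: x ahead of the robot, y to its left, z up, the work surface at z = 0. Lengths are in m, angles in rad, forces in N, time in s.
With the tool pointing down it reaches from about 0.425 to 0.925 m from the base axis. Payload 6.8 kg.
Tool frame: the origin (TCP) lies midway between the tips of the shut fingers; the grasp point (between the pads) lies 19 mm behind it; z points along the fingers, y is the direction in which the jaws open and shut (so a half turn about z gives the same grasp; the last joint's range is limited). The gripper opens to 85 mm and grips with 20 to 120 N. Pads are 22 mm wide; open, the fingers measure 114 mm over their backs; the gripper's body (76 mm by 85 mm) begins 54 mm behind the grasp point. The pads swing forward as they close: fully open they stand 13 mm farther back than shut.
Start: joints at [-1.414, 0.477, 0.022, 1.555, -0.011, 1.109, -0.083], TCP at [0.177, 0.651, 0.231] pointing down, gripper open.
Joint ranges: [-2.96, 2.96], [-0.34, 2.1], [-1.41, 1.46], [0.24, 2.44], [-1.37, 4.51], [0.17, 1.92], [-2.96, 2.96]. Speed limits (rad/s): [2.39, 2.39, 3.14, 3.14, 3.14, 3.14, 3.14].

## Interface

Orientations are given as a unit quaternion [w, x, y, z].
In Python, from station import * gives the robot as it stands. The module is installed in compiled form; this text tells all that it offers.
- The arm moves only by the tool jog_arm, never from a script. Its arguments are lists of equal length, an entry for each row: "dp": the shift along the tool's x, y, z in units of 25 mm (1.0 is 25 mm), a list of three; "angular": the turn, a rotation vector about the tool's x, y, z in units of 5 degrees (1.0 is 5 degrees), a list of three; "claw": the finger opening in mm, from 0 to 85.4. A call has exactly 5 rows; each row is the pose to reach, as a shift and turn from the pose commanded when the call began, along the tool's axes at that moment; what a row does not reach only later rows make up. A row lasts 1/10 s, in which the tool goes at most 50 mm and 8.59 degrees, less where a joint would pass 70% of its speed; a pose out of reach is approached as far as the arm can. A call with a gripper value outside its range is refused whole. The fingers move at their own pace and stop on an object; "grip_force" is the grip in N (left out, the last holds). Time passes only in rows, so rows that repeat a pose let the fingers close, or fill a call up. It gives the time, the measured TCP pose, the force and the opening at its end, in the units of the state.
- get_obs(): the state, without advancing time (a new reading comes with each control period).
- read_camera(name): name is "scene" or "top"; returns a dict with "pixels" (384x512x3 uint8, blue, green, red), "camera_matrix" (3x3 intrinsics, pixels), "rvec" (rotation vector, rad) and "tvec" (3), from world to camera coordinates, as OpenCV has them. Camera axes: x right, y down, z forward; pixel columns grow to the right and rows downward; lengths in m; the calibration is good to about 2 mm. A picture is of the moment at which its call begins. There is no depth.
- hand_in(): hands the job in, once; it reports no verdict.
The state is a dict: "t": time; "q": joint angles; "joint_vel": joint speeds; "joint_torque": joint torques, N m; "eef_pos": TCP position; "tool_rot": TCP orientation; "contact_force": force on the tool from outside, world axes, zero at the start; "torque": the same for the moment, N m; "gripper_width": opening from 0.0 (shut) to 1.0 (fully open).
Only numpy, scipy, OpenCV 4.12 (cv2) and the standard library are available. Lean on these libraries where they do the work, as an engineer would, in place of code of your own. Each camera call takes 0.05 s, during which the arm holds its last target.

## Task

I want to compare the height of my pots with the gauge. Press the release button of the telescoping height gauge so that its post pops up to the first stop by itself, then take the post by its knob, pull it straight up to the second stop (fully extended) and keep holding it there: the program finishes with the gripper still holding the post up, because it sinks back when let go. Leave the gauge standing flat on the table and do not disturb the two little vases near it.

Things in the scene. Friction and masses are not known exactly. Their poses are not given: they have to be found in the camera images.
- gauge: Potter's height gauge, 1.8 kg, standing loose on the table: round dark steel foot 80 mm across and 34 mm high, vertical tube 28 mm across, grey collar 40 mm across whose top is 175 mm above the table. From the collar a grey arm carries the release button 62 mm out along -x of this frame; the pointer of the post lies along +x. Origin: centre of the underside of the foot, z up along the post.
- knob (a point): Centre of the black ribbed knob on top of the post, on the post's axis: a cylinder 27 mm across and 30 mm tall, from 15 mm below to 15 mm above this point. It is 196 mm above the table while the post is down (locked). The thin pointer (5 mm thick, 83 mm long) starts from a hub 17 mm below this point, along +x of the gauge; fingers that close along y of the gauge clear both pointer and button. The point's axes are parallel to the gauge's.
- button_top (a point): Centre of the top face of the steel release button, 22 mm across, 195 mm above the table, 10 mm proud of its round grey housing (32 mm across); it goes straight down 6 mm and springs back.
- gauge_button (a joint): Travel of the release button, m: 0 out, 0.006 fully pressed. It starts at 2 N and bottoms at 5 N; the post is unlocked from about 0.004 on.
- gauge_post (a joint): Extension of the post, m: 0 locked down. When the button is pressed a spring lifts it to the first stop, about 0.025, within about a second, where it stays without being locked. 0.090 is the second stop, the hard end of the travel. Pulling it there needs 5 to 8 N, and from there it sinks back to the first stop when let go. Pulling on against the second stop lifts the whole gauge.
- sand_cup: Bystander: small speckled sand-coloured vase, 67 mm across, 72 mm tall, origin at the centre of its underside, z up.
- blue_vase: Bystander: small blue vase, 82 mm across, 92 mm tall, origin at the centre of its underside, z up.

How it is judged:
On the way, in this order (a step that is already met when the one before it is completed fails the run):
1. the button has been pressed and the post has popped up by itself, the fingers not touching the post (value of joint gauge_post between 0.015 and 0.045 m and contact force between the fingers and gauge_post below 0.3 N), for 0.1 s.
2. the post is pulled up to the second stop by the fingers (value of joint gauge_post above 0.083 m and contact force between the fingers and gauge_post above 2 N), for 0.2 s.
At the end, for the whole second after the job is handed in: The fingers hold the post (more than 2 N) extended to within 7 mm of the second stop and at rest, the button is out, the gauge stands on the table (foot lifted less than 6 mm, tilted less than 0.06 rad), and the two vases stand within 20 mm of where they were (all of step 2 and height (world z) of knob above 0.273 m and velocity of joint gauge_post below 0.02 m/s and value of joint gauge_button below 0.002 m and height (world z) of gauge below 0.006 m and angle between gauge's own z axis and vertical below 0.06 rad and linear speed of gauge below 0.02 m/s and distance of each of sand_cup, blue_vase from where it was at the start of the episode below 0.02 m and angle between each of sand_cup, blue_vase's own z axis and vertical below 0.15 rad); the arm keeps its last pose, push and grip.
It fails at once if the gauge is lifted off the table or tipped (height (world z) of gauge above 0.015 m or angle between gauge's own z axis and vertical above 0.2 rad).
It fails at once if a vase is knocked away or over (distance of any of sand_cup, blue_vase from where it was at the start of the episode above 0.03 m).
It also fails if it takes over 37 s, if anything falls off the work surface, if the arm or the gripper's body presses on something with over 40 N, if the wrist force passes 120 N, or if a joint passes its speed limit or range.

## Working session

There is one attempt and no reset: what is moved stays moved. The work goes in short steps, Python scripts to look and compute and a tool call to move; the robot and the scene stay as the last step left them, time stands still between calls to the robot, and variables do not carry over. Pictures are saved under pics/ and viewed, and the job is handed in when it is done.

Besides the shell and the picture viewer there is one more tool, called after "Request:" as name(argument=value, ...) on one line, values as JSON. jog_arm: Moves the arm, as the interface text tells. Its arguments: {"type":"object","properties":{"dp":{"type":"array","items":{"type":"array","items":{"type":"number"}}},"angular":{"type":"array","items":{"type":"array","items":{"type":"number"}}},"claw":{"type":"array","items":{"type":"number"}},"grip_force":{"type":"number"}},"required":["dp","angular","claw"]}

```bash
mkdir -p pics
python3 - <<'E'
from station import *
import cv2,pickle
o=get_obs();print(o)
d={}
for n in("scene","top"):
    c=read_camera(n);d[n]=c;cv2.imwrite(f"pics/{n}0.png",c["pixels"]);print(n,c["camera_matrix"],c["rvec"],c["tvec"])
pickle.dump(d,open("c0.pkl","wb"))
E
```

```text
{'t': 0.0, 'q': array([-1.41408037,  0.47779422,  0.02231942,  1.55646112, -0.01149432,
        1.10933355, -0.08312672]), 'joint_vel': array([0.00069379, 0.00253585, 0.00111467, 0.00092824, 0.00095153,
       0.00066714, 0.00110703]), 'joint_torque': array([ 3.33486760e-04, -5.96466100e+01,  1.60843939e+00, -2.81184608e+01,
        1.24968082e-02,  9.78285796e-03, -5.21581626e-06]), 'eef_pos': array([0.17651464, 0.65088059, 0.2303252 ]), 'tool_rot': array([-5.60628631e-05,  1.32013749e-01,  9.91247445e-01, -9.32482670e-04]), 'contact_force': array([-0.42833382,  0.49571134, -0.36455284]), 'torque': array([ 0.02389929,  0.03126846, -0.02193894]), 'gripper_width': 0.9954860877538422}
scene [[353.5817858    0.         257.14206795]
 [  0.         353.5817858  190.00156369]
 [  0.           0.           1.        ]] [ 2.30906219 -0.71204503  0.30324597] [-0.54952607  0.21089138  0.8296909 ]
top [[433.58789987   0.         249.70877371]
 [  0.         433.58789987 181.94466189]
 [  0.           0.           1.        ]] [ 2.12545162 -2.1804688   0.16914812] [-0.15476274  0.53893938  0.92070146]
```

View pics/scene0.png

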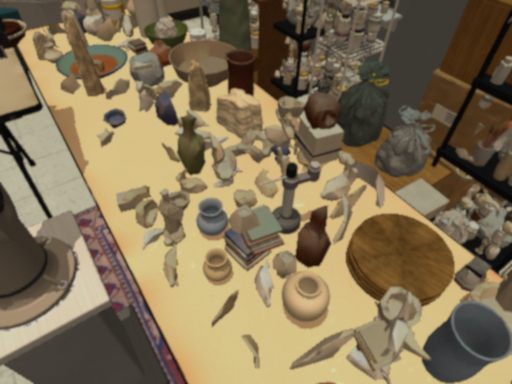

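View pics/top0.png

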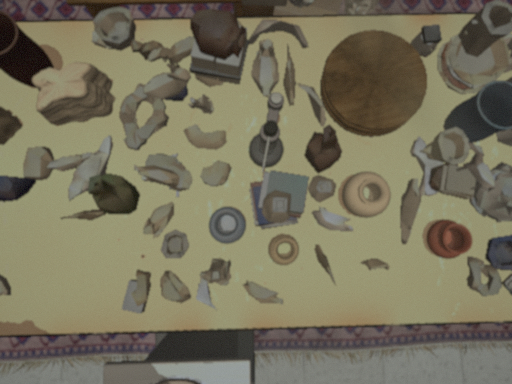

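```bash
cat > h.py <<'E'
import cv2,pickle,numpy as np
def proj(c,P):
    return cv2.projectPoints(np.array(P,float).reshape(-1,3),c["rvec"],c["tvec"],c["camera_matrix"],None)[0].reshape(-1,2)
def ray(c,uv):
    R=cv2.Rodrigues(c["rvec"])[0];o=-R.T@c["tvec"].ravel() 
    return o,R.T@np.linalg.inv(c["camera_matrix"])@np.array([uv[0],uv[1],1.])
def atz(c,uv,z):
    o,d=ray(c,uv);return o+d*(z-o[2])/d[2]
E
python3 - <<'E'
from h import *
d=pickle.load(open("c0.pkl","rb"))
t,s=d["top"],d["scene"]
print(proj(t,[0.1765,.651,.23]),proj(s,[0.1765,.651,.23]))
for c in(t,s):print(ray(c,(256,192))[0])
print(atz(t,(270,130),.2))
cv2.imwrite("pics/tz.png",cv2.resize(t["pixels"][80:260,200:350],None,fx=4,fy=4,interpolation=cv2.INTER_CUBIC)[:600])
cv2.imwrite("pics/sz.png",cv2.resize(s["pixels"][140:260,230:350],None,fx=5,fy=5,interpolation=cv2.INTER_CUBIC))
E
```

```text
[[-244.5340533   394.52640299]] [[ 7.17023813 55.53121883]]
[ 0.39770374 -0.15390143  0.99007294]
[ 0.20778133 -0.64133016  0.761816  ]
[ 0.60910056 -0.20664983  0.2       ]
```

View pics/tz.png

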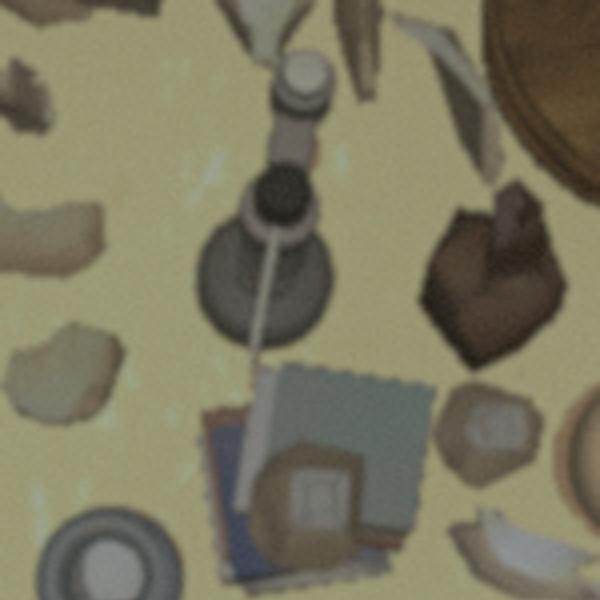

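View pics/sz.png

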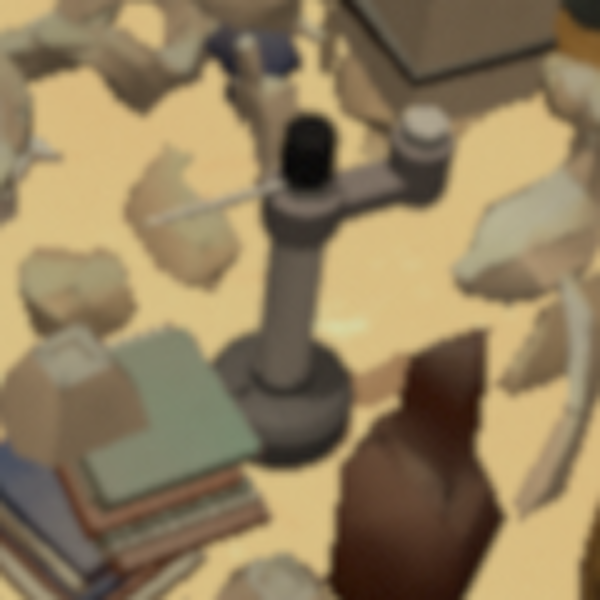

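Run:
```python
from h import *
from scipy.optimize import least_squares
d=pickle.load(open("c0.pkl","rb"))
t,s=d["top"],d["scene"]
zt=lambda u,v:np.array([200+(u+.5)/4-.5,80+(v+.5)/4-.5])
zs=lambda u,v:np.array([230+(u+.5)/5-.5,140+(v+.5)/5-.5])
print("knob",atz(t,zt(283,190),.211),atz(s,zs(311,127),.211))
print("but",atz(t,zt(305,73),.195),atz(s,zs(424,122),.195))
print("foot",atz(t,zt(265,283),.02), "ptip",atz(t,zt(255,362),.179),atz(s,zs(150,221),.179))
obs=[(t,zt(283,190),0,0.211),(s,zs(311,127),0,.211),(t,zt(305,73),-.062,.195),(s,zs(424,122),-.062,.195)]
def P(p,r,z):return [p[0]+r*np.cos(p[2]),p[1]+r*np.sin(p[2]),z]
f=lambda p:np.concatenate([proj(c,P(p,r,z))[0]-uv for c,uv,r,z in obs])
r=least_squares(f,[.6,-.2,3.1]);print(r.x,r.fun)
print("but fit",P(r.x,-.062,.195),"tip",P(r.x,.083,.179))
print(proj(t,P(r.x,.083,.179)),zt(255,362))
o=np.array([-5.6e-5,.1320,.99125,-.0009])
from scipy.spatial.transform import Rotation as Ro
print(Ro.from_quat([o[1],o[2],o[3],o[0]]).as_matrix())
for n,uv,z in(("blue",(227,225),.09),("sand",(283,249),.07),("bust",(323,148),.1),("books",(281,195),.05)):print(n,atz(t,uv,z))
print(atz(t,(217,30),.15),atz(t,(240,75),.1),"jarscene",atz(s,(318,215),.12))
```

```text
knob [ 0.61160862 -0.20679055  0.211     ] [ 0.61629689 -0.20735127  0.211     ]
but [ 0.67316055 -0.22028003  0.195     ] [ 0.67479247 -0.22157356  0.195     ]
foot [ 0.60961915 -0.20765102  0.02      ] ptip [ 0.53673067 -0.19287991  0.179     ] [ 0.53941176 -0.19053999  0.179     ]
[ 0.61326698 -0.20735724  2.9224634 ] [ 0.27607237 -0.87714749 -1.04133378  0.50647786  0.27893187 -0.32070628
 -0.53075423 -0.01687794]
but fit [np.float64(0.6737843851935965), np.float64(-0.22083478672987353), 0.195] tip [np.float64(0.5322517553632787), np.float64(-0.18931471862534283), 0.179]
[[261.56997913 172.49732219]] [263.375 170.125]
[[-9.65152042e-01  2.61689539e-01 -3.48619520e-04]
 [ 2.61689741e-01  9.65150428e-01 -1.76946357e-03]
 [-1.26579826e-04 -1.79903153e-03 -9.99998374e-01]]
blue [ 0.43883196 -0.1184179   0.09      ]
sand [ 0.38653188 -0.23413151  0.07      ]
bust [ 0.59437372 -0.32349732  0.1       ]
books [ 0.50284114 -0.23586111  0.05      ]
[ 0.83676574 -0.10775737  0.15      ] [ 0.75890943 -0.15281301  0.1       ] jarscene [ 0.62859141 -0.30311636  0.12      ]
```

```bash
cat > g.py <<'E'
import sys
from station import *
from h import *
from scipy.spatial.transform import Rotation as Ro
def to(P,yaw=np.deg2rad(77.44)):
    o=get_obs();q=o["tool_rot"];R=Ro.from_quat([q[1],q[2],q[3],q[0]])
    y=np.array([np.cos(yaw),np.sin(yaw),0]);z=np.array([0,0,-1.]);x=np.cross(y,z)
    T=Ro.from_matrix(np.c_[x,y,z])
    dp=R.as_matrix().T@(np.array(P)-o["eef_pos"])/.025
    print("t",o["t"],"pos",o["eef_pos"].round(4),"F",o["contact_force"].round(2),"w",round(o["gripper_width"],3),"dp",dp.round(2),"ang",(np.rad2deg((R.inv()*T).as_rotvec())/5).round(2))
if __name__=="__main__":to([float(a) for a in sys.argv[1:4]])
E
python3 g.py .673 -.2205 .30
python3 - <<'E'
from h import *
d=pickle.load(open("c0.pkl","rb"))
t,s=d["top"],d["scene"]
# scene projection of the path at z .3 and .23
for k in np.linspace(0,1,6):
    P=np.array([.177,.651,.3])*(1-k)+np.array([.673,-.22,.3])*k
    print(P.round(2),proj(s,P)[0].round(),proj(s,[P[0],P[1],0])[0].round(),proj(t,P)[0].round())
E
```

```text
t 0.1 pos [0.1765 0.651  0.2304] F [-0.97  0.39  0.68] w 0.996 dp [-28.29 -28.45  -2.73] ang [-0.02  0.   -0.52]
[0.18 0.65 0.3 ] [-5. 33.] [ 40. 117.] [-298.  410.]
[0.28 0.48 0.3 ] [45. 47.] [ 83. 133.] [-170.  337.]
[0.38 0.3  0.3 ] [101.  64.] [130. 151.] [-49. 267.]
[0.47 0.13 0.3 ] [165.  82.] [182. 170.] [ 66. 201.]
[ 0.57 -0.05  0.3 ] [237. 104.] [239. 192.] [176. 137.]
[ 0.67 -0.22  0.3 ] [320. 128.] [304. 216.] [280.  77.]
```

Request:
jog_arm(dp=[[0,0,-2],[-0.5,-0.5,-2.8],[-2,-2,-2.8],[-3.4,-3.4,-2.8],[-4.8,-4.8,-2.8]], angular=[[0,0,0],[0,0,0],[0,0,-0.5],[0,0,-0.5],[0,0,-0.5]], claw=[0,0,0,0,0], grip_force=40)

```text
t: 0.6
eef_pos: [0.2606, 0.5042, 0.301]
tool_rot: [-0.0, 0.11, 0.994, -0.0]
contact_force: [1.0, 0.3, -0.4]
gripper_width: 0.141
```

```bash
python3 g.py .673 -.2205 .30
```

```text
t 0.6 pos [0.2606 0.5042 0.301 ] F [ 0.99  0.28 -0.38] w 0.141 dp [-22.44 -24.67   0.05] ang [-0.01  0.   -0.02]
```

Request:
jog_arm(dp=[[-1.3,-1.4,0],[-2.6,-2.8,0],[-3.9,-4.2,0],[-5.2,-5.6,0],[-6.5,-7.0,0]], angular=[[0,0,0],[0,0,0],[0,0,0],[0,0,0],[0,0,0]], claw=[0,0,0,0,0])

```text
t: 1.1
eef_pos: [0.3807, 0.2976, 0.3011]
tool_rot: [-0.0, 0.11, 0.994, -0.0]
contact_force: [1.0, 0.9, -0.5]
gripper_width: -0.001
```

Request:
jog_arm(dp=[[-1.3,-1.4,0],[-2.6,-2.8,0],[-3.9,-4.2,0],[-5.2,-5.6,0],[-6.5,-7.0,0]], angular=[[0,0,0],[0,0,0],[0,0,0],[0,0,0],[0,0,0]], claw=[0,0,0,0,0])

```text
t: 1.6
eef_pos: [0.5007, 0.0914, 0.3012]
tool_rot: [-0.0, 0.11, 0.994, 0.0]
contact_force: [0.6, 1.2, 1.3]
gripper_width: -0.0
```

```bash
python3 g.py .673 -.2205 .30
```

```text
t 1.6 pos [0.5007 0.0914 0.3012] F [0.58 1.25 1.28] w -0.0 dp [ -9.46 -10.66   0.05] ang [ 0.   -0.   -0.02]
```

Request:
jog_arm(dp=[[-1.3,-1.4,0],[-2.6,-2.8,0],[-3.9,-4.2,0],[-5.2,-5.6,0],[-6.5,-7.0,0]], angular=[[0,0,0],[0,0,0],[0,0,0],[0,0,0],[0,0,0]], claw=[0,0,0,0,0])

```text
t: 2.1
eef_pos: [0.621, -0.1146, 0.3009]
tool_rot: [-0.0, 0.11, 0.994, 0.0]
contact_force: [0.5, 0.8, 0.7]
gripper_width: 0.003
```

Request:
jog_arm(dp=[[-1.0,-1.2,0],[-2.0,-2.4,0],[-2.7,-3.2,0],[-2.9,-3.5,0],[-2.9,-3.5,0]], angular=[[0,0,0],[0,0,0],[0,0,0],[0,0,0],[0,0,0]], claw=[0,0,0,0,0])

```text
t: 2.6
eef_pos: [0.6716, -0.2157, 0.3005]
tool_rot: [-0.001, 0.111, 0.994, -0.0]
contact_force: [-0.2, 0.6, -0.4]
gripper_width: -0.001
```

```bash
python3 g.py .673 -.2205 .20
python3 - <<'E'
from station import *
from h import *
d={n:read_camera(n) for n in("scene","top")}
pickle.dump(d,open("c1.pkl","wb"))
s,t=d["scene"]["pixels"],d["top"]["pixels"]
f=lambda i:cv2.resize(i,None,fx=4,fy=4,interpolation=cv2.INTER_CUBIC)
cv2.imwrite("pics/b.png",np.hstack([f(s[100:230,230:330]),f(t[60:190,220:320])]))
E
```

```text
t 2.6 pos [ 0.6716 -0.2157  0.3005] F [-0.19  0.61 -0.43] w -0.001 dp [-0.1  -0.17  4.02] ang [-0.01 -0.02 -0.05]
```

View pics/b.png

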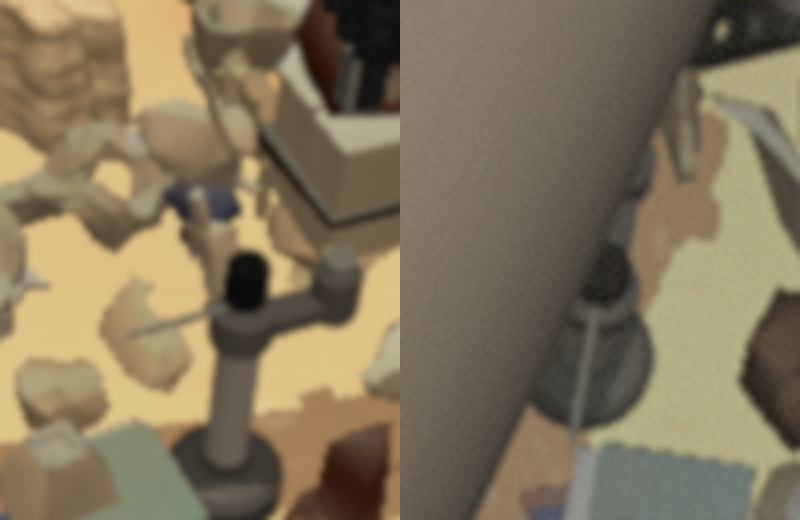

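Request:
jog_arm(dp=[[0,-0.1,1.5],[-0.1,-0.2,3.0],[-0.1,-0.2,3.7],[-0.1,-0.2,3.7],[-0.1,-0.2,3.7]], angular=[[0,0,0],[0,0,0],[0,0,0],[0,0,0],[0,0,0]], claw=[0,0,0,0,0])

```text
t: 3.2
eef_pos: [0.6738, -0.2183, 0.2097]
tool_rot: [0.0, 0.11, 0.994, 0.0]
contact_force: [-0.2, 0.0, 1.3]
gripper_width: -0.004
```

```bash
cat > look.py <<'E'
from station import *
from h import *
import sys
n=sys.argv[1]
d={n:read_camera(n) for n in("scene","top")}
pickle.dump(d,open(n+".pkl","wb"))
s,t=d["scene"]["pixels"],d["top"]["pixels"]
f=lambda i:cv2.resize(i,None,fx=4,fy=4,interpolation=cv2.INTER_CUBIC)
cv2.imwrite(f"pics/{n}.png",np.hstack([f(s[110:240,240:340]),f(t[60:190,220:320])]))
E
python3 g.py .673 -.2205 .195; python3 look.py d1
```

```text
t 3.2 pos [ 0.6738 -0.2183  0.2097] F [-0.16  0.02  1.33] w -0.004 dp [ 0.01 -0.09  0.59] ang [ 0.01  0.01 -0.  ]
```

View pics/d1.png

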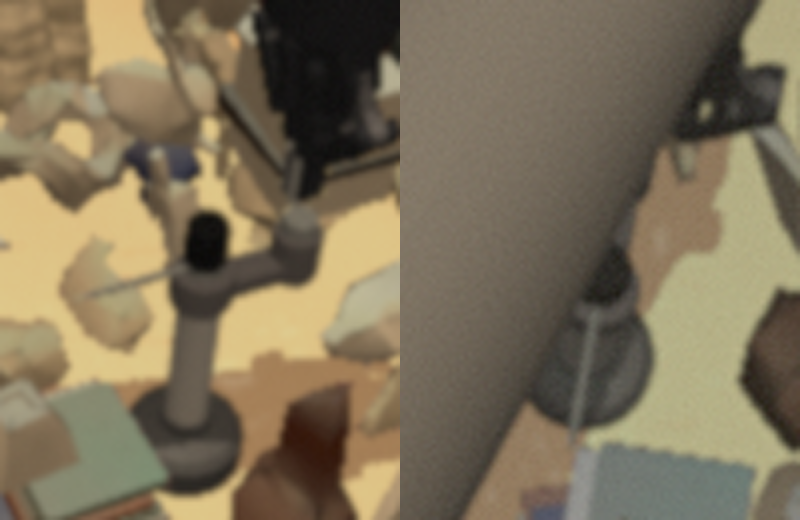

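Request:
jog_arm(dp=[[0,-0.1,0.3],[0,-0.1,0.6],[0,-0.1,0.7],[0,-0.1,0.78],[0,-0.1,0.78]], angular=[[0,0,0],[0,0,0],[0,0,0],[0,0,0],[0,0,0]], claw=[0,0,0,0,0])

```text
t: 3.8
eef_pos: [0.6731, -0.2228, 0.1897]
tool_rot: [0.0, 0.111, 0.994, -0.0]
contact_force: [1.0, -1.2, 3.8]
gripper_width: -0.001
```

```bash
python3 g.py .673 -.2205 .189; python3 look.py d2
```

```text
t 3.8 pos [ 0.6731 -0.2228  0.1897] F [ 0.95 -1.17  3.76] w -0.001 dp [0.02 0.09 0.03] ang [-0.01  0.01 -0.03]
```

View pics/d2.png

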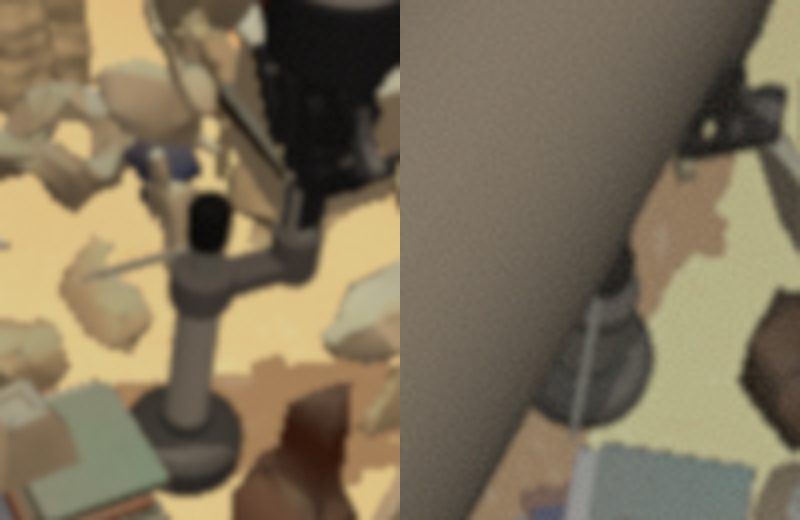

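Request:
jog_arm(dp=[[0,0,0.02],[0,0,0.02],[0,0,0.02],[0,0,0.02],[0,0,0.02]], angular=[[0,0,0],[0,0,0],[0,0,0],[0,0,0],[0,0,0]], claw=[0,0,0,0,0])

```text
t: 4.4
eef_pos: [0.6731, -0.2228, 0.1892]
tool_rot: [0.001, 0.111, 0.994, -0.0]
contact_force: [1.0, -2.7, 5.6]
gripper_width: 0.001
```

Request:
jog_arm(dp=[[0,0,0],[0,0,0],[0,0,0],[0,0,0],[0,0,0]], angular=[[0,0,0],[0,0,0],[0,0,0],[0,0,0],[0,0,0]], claw=[0,0,0,0,0])

```text
t: 4.9
eef_pos: [0.6731, -0.2228, 0.1892]
tool_rot: [0.001, 0.11, 0.994, -0.0]
contact_force: [0.7, -1.9, 4.7]
gripper_width: -0.001
```

```bash
python3 g.py .673 -.2205 .189; python3 look.py d3
```

```text
t 4.9 pos [ 0.6731 -0.2228  0.1892] F [ 0.67 -1.88  4.73] w -0.001 dp [0.03 0.09 0.01] ang [-0.01  0.01 -0.02]
```

View pics/d3.png

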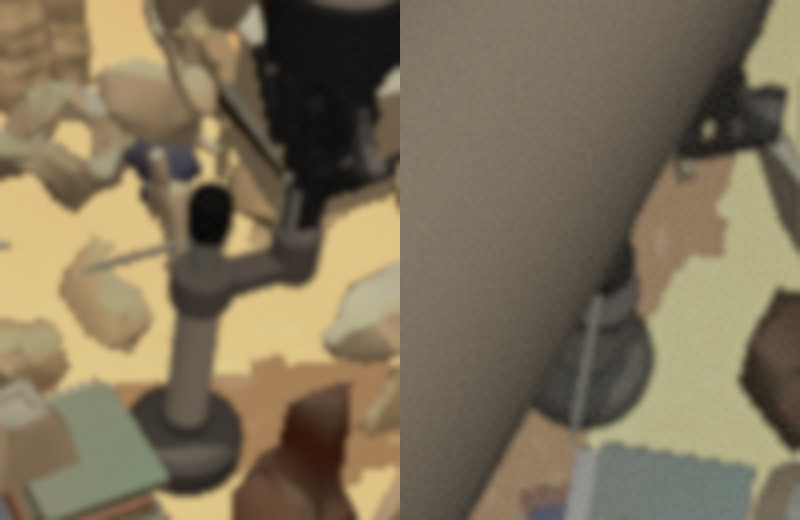

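Request:
jog_arm(dp=[[0,0,-1],[0,0,-2.6],[0,0,-4.2],[0,0,-4.4],[0,0,-4.4]], angular=[[0,0,0],[0,0,0],[0,0,0],[0,0,0],[0,0,0]], claw=[0,0,0,65,65])

```text
t: 5.5
eef_pos: [0.673, -0.2217, 0.2994]
tool_rot: [0.0, 0.11, 0.994, 0.0]
contact_force: [-0.3, -1.0, -1.1]
gripper_width: 0.331
```

```bash
python3 g.py .613 -.207 .30; python3 look.py d4
python3 - <<'E'
from h import *
d=pickle.load(open("d4.pkl","rb"));cv2.imwrite("pics/d4k.png",cv2.resize(d["scene"]["pixels"][130:210,260:340],None,fx=7,fy=7,interpolation=cv2.INTER_CUBIC))
E
```

```text
t 5.5 pos [ 0.673  -0.2217  0.2994] F [-0.29 -1.01 -1.06] w 0.331 dp [ 2.47  0.05 -0.03] ang [ 0.01  0.01 -0.02]
```

View pics/d4.png

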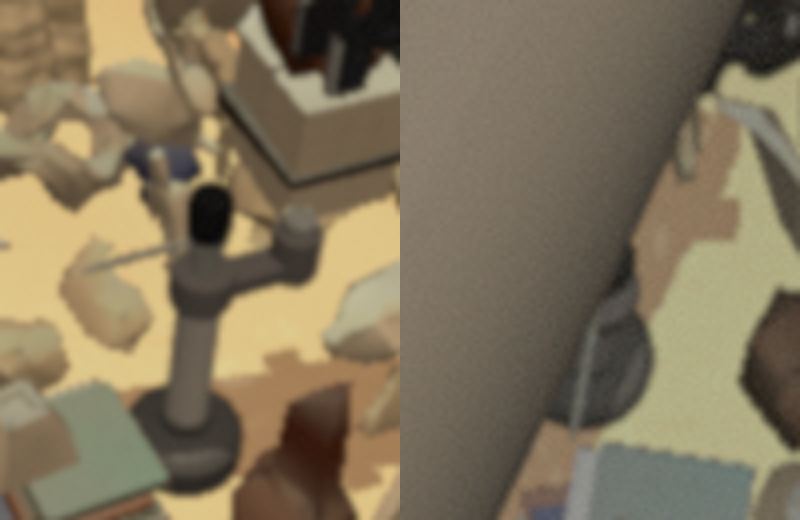

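View pics/d4k.png

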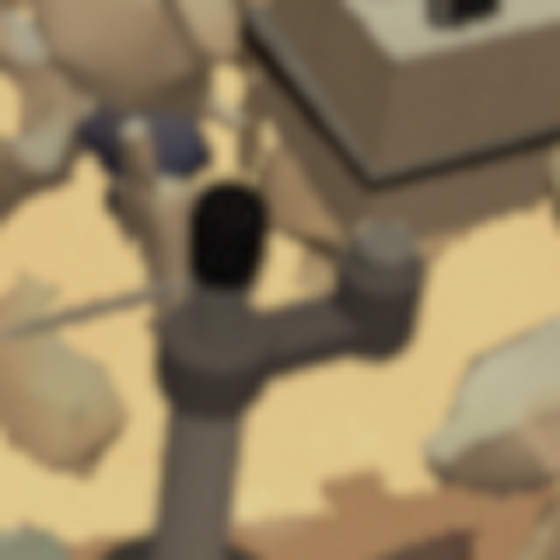

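Run:
```python
from h import *
s=pickle.load(open("d4.pkl","rb"))["scene"]
for z in(.196,.216,.221,.226):print(z,(proj(s,[.613,-.207,z])[0]-[260,130]+.5)*7-.5)
```

```text
0.196 [213.00191441 284.47635093]
0.216 [218.33514128 239.94299876]
0.221 [219.69911481 228.55358761]
0.226 [221.0756952  217.05890704]
```

Request:
jog_arm(dp=[[1.2,0,0],[2.3,0,0],[2.45,0.05,0],[2.45,0.05,0],[2.45,0.05,0]], angular=[[0,0,0],[0,0,0],[0,0,0],[0,0,0],[0,0,0]], claw=[65,65,65,65,65])

```text
t: 6.1
eef_pos: [0.6138, -0.207, 0.2979]
tool_rot: [-0.001, 0.11, 0.994, 0.0]
contact_force: [0.0, 0.6, -0.3]
gripper_width: 0.761
```

```bash
python3 g.py .613 -.207 .206; python3 look.py d5
```

```text
t 6.1 pos [ 0.6138 -0.207   0.2979] F [ 0.    0.62 -0.31] w 0.761 dp [ 0.03 -0.01  3.67] ang [ 0.   -0.01 -0.01]
```

View pics/d5.png

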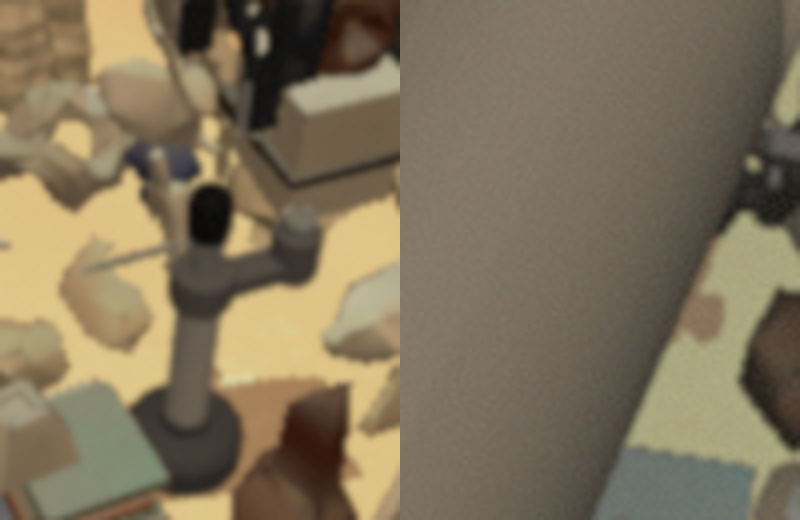

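Request:
jog_arm(dp=[[0,0,1.2],[0,0,2.4],[0,0,3.4],[0,0,3.65],[0,0,3.65]], angular=[[0,0,0],[0,0,0],[0,0,0],[0,0,0],[0,0,0]], claw=[65,65,65,65,65])

```text
t: 6.7
eef_pos: [0.6133, -0.2075, 0.2066]
tool_rot: [-0.001, 0.11, 0.994, -0.0]
contact_force: [0.0, -0.4, 0.1]
gripper_width: 0.762
```

```bash
python3 g.py .613 -.207 .206; python3 look.py d6
```

```text
t 6.7 pos [ 0.6133 -0.2075  0.2066] F [ 0.04 -0.42  0.1 ] w 0.762 dp [0.02 0.02 0.02] ang [-0.   -0.02 -0.02]
```

View pics/d6.png

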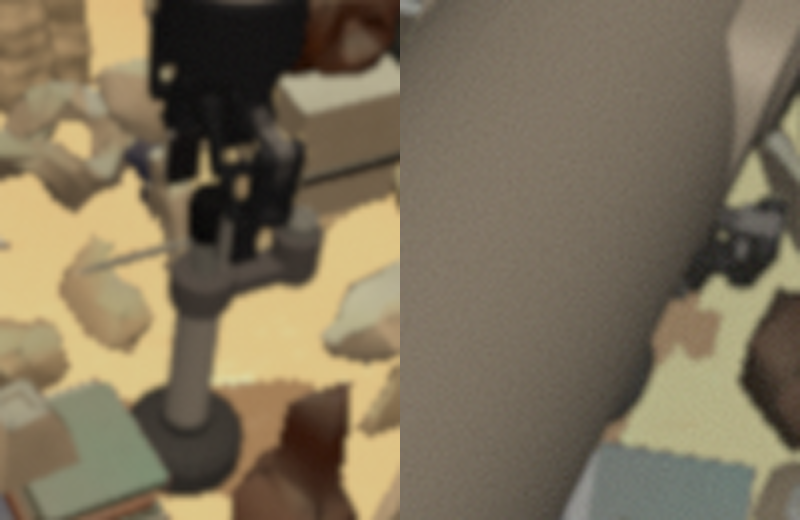

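Request:
jog_arm(dp=[[0,0,0],[0,0,0],[0,0,0],[0,0,0],[0,0,0]], angular=[[0,0,0],[0,0,0],[0,0,0],[0,0,0],[0,0,0]], claw=[50,40,32,15,15], grip_force=50)

```text
t: 7.3
eef_pos: [0.6135, -0.2081, 0.2079]
tool_rot: [0.0, 0.111, 0.994, -0.0]
contact_force: [0.6, -1.5, 0.5]
gripper_width: 0.297
```

Request:
jog_arm(dp=[[0,0,0],[0,0,0],[0,0,0],[0,0,0],[0,0,0]], angular=[[0,0,0],[0,0,0],[0,0,0],[0,0,0],[0,0,0]], claw=[10,10,10,10,10])

```text
t: 7.8
eef_pos: [0.6134, -0.2079, 0.2076]
tool_rot: [0.0, 0.11, 0.994, -0.0]
contact_force: [0.6, -2.3, 0.8]
gripper_width: 0.294
```

```bash
python3 g.py .613 -.207 .271; python3 look.py d7
```

```text
t 7.8 pos [ 0.6134 -0.2079  0.2076] F [ 0.61 -2.31  0.78] w 0.294 dp [ 0.02  0.03 -2.54] ang [-0.    0.   -0.02]
```

View pics/d7.png

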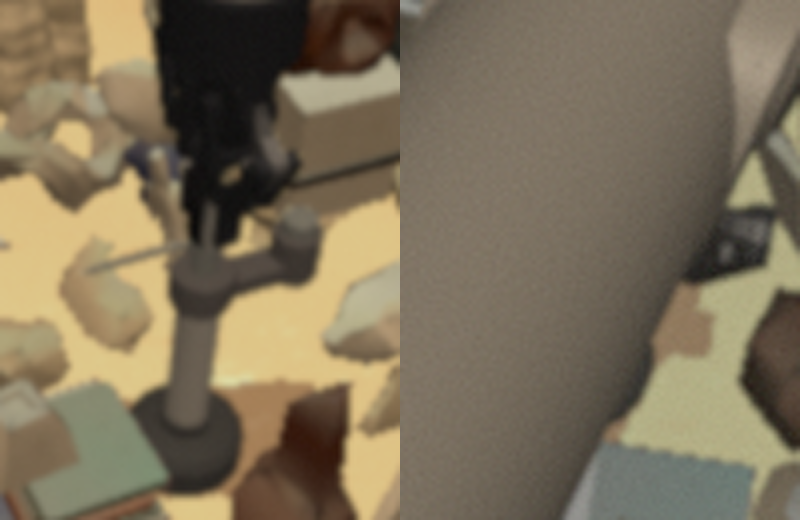

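Request:
jog_arm(dp=[[0,-0.03,-0.3],[0,-0.03,-0.8],[0,-0.03,-1.3],[0,-0.03,-1.8],[0,-0.03,-2.1]], angular=[[0,0,0],[0,0,0],[0,0,0],[0,0,0],[0,0,0]], claw=[10,10,10,10,10])

```text
t: 8.4
eef_pos: [0.6133, -0.2081, 0.2615]
tool_rot: [0.0, 0.11, 0.994, 0.0]
contact_force: [0.6, -0.9, -4.8]
gripper_width: 0.295
```

```bash
python3 g.py .613 -.207 .271; python3 look.py d8
```

```text
t 8.4 pos [ 0.6133 -0.2081  0.2615] F [ 0.63 -0.93 -4.8 ] w 0.295 dp [ 0.02  0.04 -0.38] ang [ 0.01  0.01 -0.02]
```

View pics/d8.png

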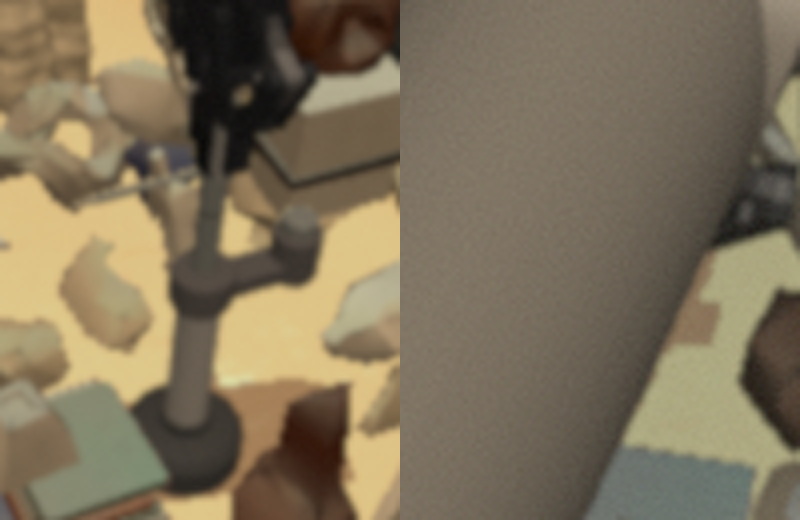

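Request:
jog_arm(dp=[[0,0,-0.1],[0,0,-0.2],[0,0,-0.3],[0,0,-0.3],[0,0,-0.3]], angular=[[0,0,0],[0,0,0],[0,0,0],[0,0,0],[0,0,0]], claw=[10,10,10,10,10])

```text
t: 9.0
eef_pos: [0.6132, -0.2082, 0.2674]
tool_rot: [-0.0, 0.11, 0.994, 0.0]
contact_force: [1.7, -0.1, -4.2]
gripper_width: 0.295
```

Request:
jog_arm(dp=[[0,0,-0.04],[0,0,-0.08],[0,0,-0.08],[0,0,-0.08],[0,0,-0.08]], angular=[[0,0,0],[0,0,0],[0,0,0],[0,0,0],[0,0,0]], claw=[10,10,10,10,10])

```text
t: 9.5
eef_pos: [0.6132, -0.2082, 0.2695]
tool_rot: [0.0, 0.11, 0.994, 0.0]
contact_force: [1.3, 0.7, -3.4]
gripper_width: 0.295
```

Request:
jog_arm(dp=[[0,0,-0.04],[0,0,-0.06],[0,0,-0.06],[0,0,-0.06],[0,0,-0.06]], angular=[[0,0,0],[0,0,0],[0,0,0],[0,0,0],[0,0,0]], claw=[10,10,10,10,10])

```text
t: 10.0
eef_pos: [0.6132, -0.2083, 0.2711]
tool_rot: [0.0, 0.11, 0.994, 0.0]
contact_force: [1.8, 2.2, -4.1]
gripper_width: 0.295
```

Request:
jog_arm(dp=[[0,0,-0.02],[0,0,-0.04],[0,0,-0.04],[0,0,-0.04],[0,0,-0.04]], angular=[[0,0,0],[0,0,0],[0,0,0],[0,0,0],[0,0,0]], claw=[10,10,10,10,10])

```text
t: 10.5
eef_pos: [0.6132, -0.2083, 0.2721]
tool_rot: [0.0, 0.11, 0.994, 0.0]
contact_force: [1.6, 1.5, -4.9]
gripper_width: 0.295
```

```bash
python3 g.py .613 -.207 .271; python3 look.py d9
```

```text
t 10.5 pos [ 0.6132 -0.2083  0.2721] F [ 1.59  1.51 -4.94] w 0.295 dp [0.02 0.05 0.04] ang [ 0.    0.   -0.02]
```

View pics/d9.png

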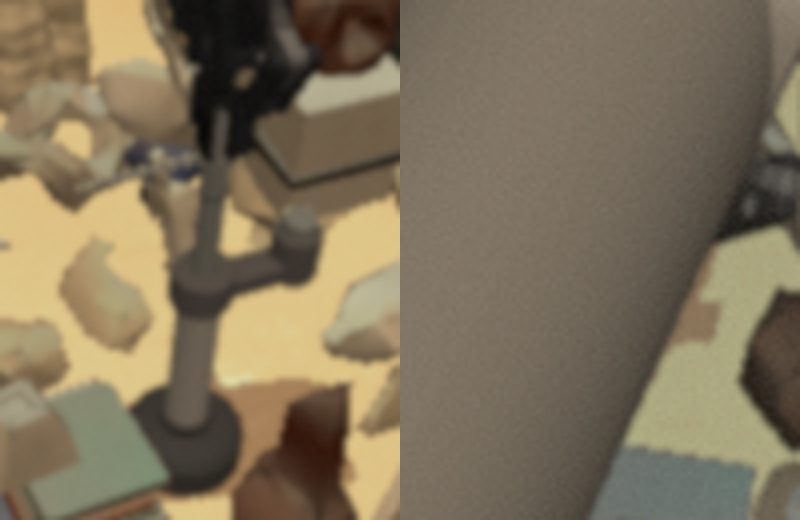

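Request:
jog_arm(dp=[[0,0,-0.02],[0,0,-0.04],[0,0,-0.04],[0,0,-0.04],[0,0,-0.04]], angular=[[0,0,0],[0,0,0],[0,0,0],[0,0,0],[0,0,0]], claw=[10,10,10,10,10])

```text
t: 11.1
eef_pos: [0.6132, -0.2084, 0.2731]
tool_rot: [0.0, 0.11, 0.994, 0.0]
contact_force: [1.5, 0.3, -4.2]
gripper_width: 0.294
```

Request:
jog_arm(dp=[[0,0,-0.02],[0,0,-0.04],[0,0,-0.04],[0,0,-0.04],[0,0,-0.04]], angular=[[0,0,0],[0,0,0],[0,0,0],[0,0,0],[0,0,0]], claw=[10,10,10,10,10])

```text
t: 11.6
eef_pos: [0.6132, -0.2083, 0.2741]
tool_rot: [0.0, 0.11, 0.994, 0.0]
contact_force: [0.2, 1.1, -4.4]
gripper_width: 0.294
```

Request:
jog_arm(dp=[[0,0,-0.02],[0,0,-0.04],[0,0,-0.04],[0,0,-0.04],[0,0,-0.04]], angular=[[0,0,0],[0,0,0],[0,0,0],[0,0,0],[0,0,0]], claw=[10,10,10,10,10])

```text
t: 12.1
eef_pos: [0.6132, -0.2083, 0.2751]
tool_rot: [0.0, 0.11, 0.994, 0.0]
contact_force: [1.6, 1.4, -4.7]
gripper_width: 0.295
```

```bash
python3 look.py e1
python3 - <<'E'
from h import *
f=lambda n:pickle.load(open(n+".pkl","rb"))["scene"]
ims=[cv2.resize(f(n)["pixels"][130:230,255:325],None,fx=5,fy=5,interpolation=cv2.INTER_CUBIC) for n in("d7","e1")]
cv2.imwrite("pics/e1c.png",np.hstack(ims))
s=f("e1")
# base shift check
a=f("d4")["pixels"][180:232,270:302].astype(np.float32);b=s["pixels"][180:232,270:302].astype(np.float32)
print(cv2.phaseCorrelate(a[15:].mean(2),b[15:].mean(2)))
E
```

```text
((-0.0865987666203516, 0.1394392728165279), 0.8588045222684741)
```

View pics/e1c.png

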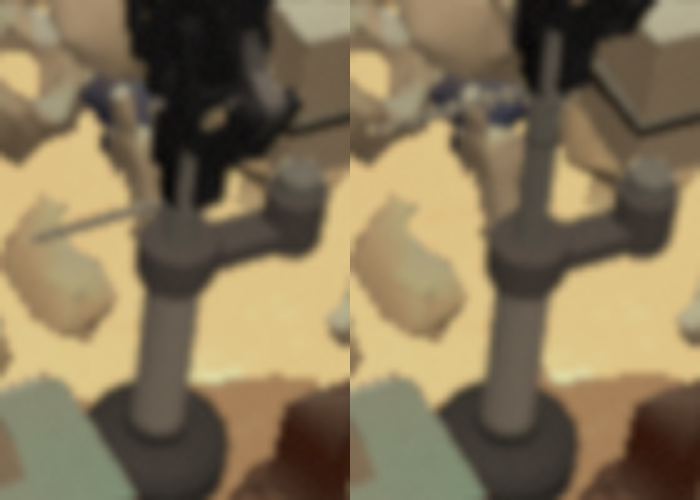

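Run:
```python
from h import *
f=lambda n:pickle.load(open(n+".pkl","rb"))["scene"]
z=lambda i:cv2.resize(i[120:190,250:300],None,fx=8,fy=8,interpolation=cv2.INTER_CUBIC)
a,b=f("d4")["pixels"],f("e1")["pixels"]
cv2.imwrite("pics/e1d.png",np.hstack([z(b),z(np.clip(cv2.absdiff(a,b)*3.0,0,255).astype(np.uint8))]))
p=np.array([.613,-.207]);u=np.array([np.cos(2.922),np.sin(2.922)])
for e in(.0,.025,.080,.085,.09):
    for r in(.02,.05,.083):
        q=p+u*r; print(e,r,((proj(f("e1"),[q[0],q[1],.179+e])[0]-[250,120]+.5)*8-.5).round())
```

```text
0.0 0.02 [256. 464.]
0.0 0.05 [162. 491.]
0.0 0.083 [ 56. 521.]
0.025 0.02 [263. 402.]
0.025 0.05 [166. 429.]
0.025 0.083 [ 57. 459.]
0.08 0.02 [277. 256.]
0.08 0.05 [175. 282.]
0.08 0.083 [ 61. 312.]
0.085 0.02 [278. 241.]
0.085 0.05 [176. 268.]
0.085 0.083 [ 61. 298.]
0.09 0.02 [280. 227.]
0.09 0.05 [177. 254.]
0.09 0.083 [ 62. 283.]
```

View pics/e1d.png

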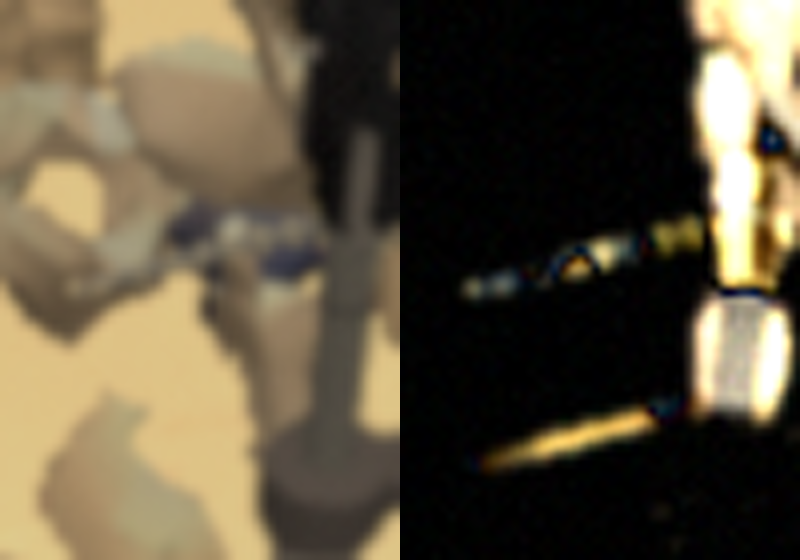

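Run:
```python
from h import *
from scipy.optimize import brentq
f=lambda n:pickle.load(open(n+".pkl","rb"))["scene"]
p=np.array([.613,-.207]);u=np.array([np.cos(2.922),np.sin(2.922)])
# best extension by matching: pointer brightness diff along predicted line, vs background images
def prof(a,b,es,sh=(0,0)):
    D=cv2.absdiff(f(a)["pixels"],f(b)["pixels"]).sum(2).astype(np.float32)
    out=[]
    for e in es:
        P=[[*(p+u*r),.179+e] for r in np.linspace(.03,.078,25)]
        uv=proj(f(a),P).astype(np.float32)
        out.append(cv2.remap(D,uv[:,0],uv[:,1],cv2.INTER_LINEAR).mean())
    return np.array(out)
es=np.arange(-.01,.1,.0005)
for a,b in(("c1","d4"),("d4","e1"),("c1","e1"),("d4","d9")):
    o=prof(a,b,es)
    for lo,hi in((-.01,.01),(.012,.035),(.07,.1)):
        m=(es>=lo)&(es<hi);w=np.clip(o[m]-.4*o[m].max(),0,None);print(a,b,lo,"peak",o[m].max().round(),"ext",(es[m]*w).sum()/w.sum())
```

```text
c1 d4 -0.01 peak 94.0 ext -0.0007732050279217925
c1 d4 0.012 peak 121.0 ext 0.020480619802439298
c1 d4 0.07 peak 2.0 ext 0.08448986685938777
d4 e1 -0.01 peak 3.0 ext 0.004678093305947103
d4 e1 0.012 peak 123.0 ext 0.020481282151474475
d4 e1 0.07 peak 62.0 ext 0.08686553470271789
c1 e1 -0.01 peak 94.0 ext -0.0007477221706370728
c1 e1 0.012 peak 3.0 ext 0.022973372837087464
c1 e1 0.07 peak 62.0 ext 0.08687776094188825
d4 d9 -0.01 peak 3.0 ext 0.0018567192549621872
d4 d9 0.012 peak 123.0 ext 0.02048848292016999
d4 d9 0.07 peak 86.0 ext 0.08426401760602882
```

Request:
jog_arm(dp=[[0,0,-0.02],[0,0,-0.04],[0,0,-0.04],[0,0,-0.04],[0,0,-0.04]], angular=[[0,0,0],[0,0,0],[0,0,0],[0,0,0],[0,0,0]], claw=[10,10,10,10,10])

```text
t: 12.7
eef_pos: [0.6132, -0.2083, 0.2761]
tool_rot: [0.0, 0.11, 0.994, 0.0]
contact_force: [1.8, 1.0, -4.7]
gripper_width: 0.29
```

Request:
jog_arm(dp=[[0,0,-0.02],[0,0,-0.04],[0,0,-0.04],[0,0,-0.04],[0,0,-0.04]], angular=[[0,0,0],[0,0,0],[0,0,0],[0,0,0],[0,0,0]], claw=[10,10,10,10,10])

```text
t: 13.2
eef_pos: [0.6132, -0.2084, 0.2771]
tool_rot: [0.0, 0.11, 0.994, 0.0]
contact_force: [0.9, 0.4, -4.3]
gripper_width: 0.294
```

Request:
jog_arm(dp=[[0,0,-0.02],[0,0,-0.04],[0,0,-0.04],[0,0,-0.04],[0,0,-0.04]], angular=[[0,0,0],[0,0,0],[0,0,0],[0,0,0],[0,0,0]], claw=[10,10,10,10,10])

```text
t: 13.7
eef_pos: [0.6128, -0.2083, 0.2775]
tool_rot: [-0.001, 0.11, 0.994, 0.0]
contact_force: [1.2, -0.1, -9.9]
gripper_width: 0.289
```

Request:
jog_arm(dp=[[0,0,0.02],[0,0,0.02],[0,0,0.02],[0,0,0.02],[0,0,0.02]], angular=[[0,0,0],[0,0,0],[0,0,0],[0,0,0],[0,0,0]], claw=[10,10,10,10,10])

```text
t: 14.2
eef_pos: [0.6131, -0.2083, 0.2774]
tool_rot: [-0.0, 0.11, 0.994, 0.0]
contact_force: [1.8, 1.3, -9.8]
gripper_width: 0.298
```

```bash
python3 g.py .613 -.207 .277; python3 look.py e2
python3 - <<'E'
from h import *
s=pickle.load(open("e2.pkl","rb"))["scene"];cv2.imwrite("pics/e2s.png",s["pixels"])
a=pickle.load(open("c0.pkl","rb"))["scene"]["pixels"];d=cv2.absdiff(a,s["pixels"]).sum(2)
print("vases diff",d[195:237,195:230].mean(),d[245:282,200:234].mean(),"foot",d[208:232,272:300].mean())
E
```

```text
t 14.2 pos [ 0.6131 -0.2083  0.2774] F [ 1.77  1.27 -9.83] w 0.298 dp [0.02 0.05 0.02] ang [ 0.   -0.   -0.02]
vases diff 37.29183673469388 17.049284578696344 foot 37.01190476190476
```

View pics/e2s.png

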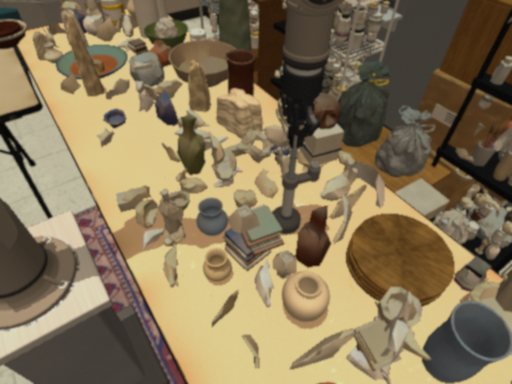

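Gripper holds the post up at the stop. The button looks out, and the vases at (212,216) and (217,264) and the foot at (287,220) are where they were. Handing in.

```bash
python3 -c "
from station import *
print(hand_in())"
```

```text
the job is handed in; nothing more can be done
None
```

I pressed the release button with the shut fingers, and the post popped up by itself to the first stop. I then let the button out, took the post by its knob with the fingers closing along the gauge's y, and pulled it straight up to the second stop. I handed the job in at 14.2 s with the gripper still holding it there; no verdict is reported.

- **Press:** the force peaked at about 5.6 N. From the pointer in the scene camera, the first stop measured about 21 mm, a little below the stated 25 mm.
- **Extension:** about 4.5 N was needed along the way, slightly under the stated 5 to 8 N. At the end it jumped to about 10 N, which I took as contact with the stop; that is well below the roughly 18 N that would lift the gauge. TCP travel plus the camera reading of the first stop puts the extension at about 90 mm.
- **Not fully relieved:** I backed off 0.5 mm to ease the pull, but the force only went from 9.9 to 9.8 N, so the post is held lightly against the stop.
- **Last picture:** the foot stands flat and the button looks out. Both vases appear where they were. The vase check was by eye. The raw pixel difference from the first image was inconclusive, which I put down to the arm's shadow.

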